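Earth-bond check of a microscope bench

TASK

Turn the T-handle on the lamp-supply box clockwise as far as it goes, so that its gasketed door is drawn tight. Then take the pen tester from its stand and, holding it upright, press its spring tip gently onto the steel earth stud of three things in this order, each for about half a second: the low earth block, the door of the supply box, the slide warmer. Hang the tester back upright by its collar in its stand, leave the door latched, and do not shove the other things on the bench about.

Things in the scene. Friction and masses are not known exactly. Their poses are not given: they have to be found in the camera images.
- supply_box: grey metal box, 150 (x) x 160 (y) x 58 mm, fixed to the bench, with a grey door as its lid; origin under its centre, z up. The door (150 x 160 x 10 mm, its top about 73 mm above the bench when tight) is hinged along the +x edge; with the latch loose it stands open 0.06 rad, some 9 mm at its -x edge, over a black gasket
- latch (a joint): angle of the T-handle in rad: 0 loose (its bar along the box's y), 1.5 the stop (tight). It grows as the handle is turned clockwise seen from above and stays where it is left. Starts between 0 and 0.3; tight counts from 1.3. It turns against steady friction of about 0.12 N m and draws the door down in proportion
- latch_bar (a point): middle of the T-handle's black crossbar, on its turning axis. The bar is 84 mm long, 12 mm thick, 16 mm high, along this point's y axis, which turns with it; the point is 30 mm over the door's top (22 mm clear under the bar; steel stem 16 mm across) and sinks by about 7 mm as the latch draws the door down. It lies 40 mm towards -x from the box's middle
- door_stud: earth stud on the supply box's door, near the hinge at the door's -y side: a steel disc 22 mm across standing 8 mm proud, with a 36 mm thin black washer around its foot. Origin: centre of its flat top, z up; about 81 mm above the bench when the door is tight
- earth_stud: earth stud in the middle of the earth block, a low grey plastic block 60 (x) x 120 (y) x 30 mm fixed to the bench with a dark bolt head near each end: a steel disc 22 mm across standing 8 mm proud, with a 36 mm thin black washer around its foot. Origin: centre of its flat top, z up; 38 mm above the bench
- warmer_stud: earth stud at the -x, -y corner of the slide warmer, a flat white slab 140 (x) x 110 (y) x 37 mm with an aluminium top plate and a small black knob at its front, fixed to the bench: a steel disc 22 mm across standing 8 mm proud, with a 36 mm thin black washer around its foot. Origin: centre of its flat top, z up; 45 mm above the bench
- probe: loose pen tester, 150 mm long, about 0.14 kg, hanging upright in the stand. Origin: on its axis at the underside of its round black collar (52 mm across, 8 mm thick); z up along the pen. Above the collar is a square grey handle, 26 x 26 mm with sides along x and y, from 8 to 70 mm above the origin; below it a shaft 20 mm across down to -50 mm, a 14 mm nose to -62 mm, and the spring tip
- probe_tip (a point): lowest point of the tester's spring tip, an 8 mm steel pin with a round end, on the pen's axis 80 mm below the probe's origin when not pressed
- plunger (a joint): how far the spring tip is pushed in, in m: 0 free, 0.010 the hard stop; about 0.9 N at first, then 450 N/m (5 mm takes 3.2 N, the stop 5.4 N). A touch counts from 1.5 mm and 1 N
- stand_seat (a point): centre of the window in the stand's top plate, at the top of the plate, 100 mm above the bench. The stand is white, 100 x 100 mm, fixed to the bench; the square window is 34 x 34 mm in a 10 mm plate, open beneath; the pen's collar rests on the plate around it. Side walls stand under the plate at the stand's +y and -y sides
- tweezers: loose steel tweezers, 125 mm long, lying on the bench (bystander); origin on the bench at the middle
- dish: loose black round lid 64 mm across, 10 mm high (bystander); origin under its centre
- jar: loose glass jar 52 mm across, 75 mm high, orange cap (bystander); origin under its centre
- tube_rack: loose white rack 90 x 130 mm with six blue-capped tubes, 87 mm high (bystander); origin under its centre
- tip_box: loose white box 85 x 120 x 60 mm (bystander); origin under its centre

How it is judged:
On the way, in this order (a step that is already met when the one before it is completed fails the run):
1. the T-handle is turned tight (value of joint latch above 1.3 rad), for 0.2 s.
2. the upright tester's tip is pressed onto the earth block's stud (contact force between probe and earth_stud above 1 N and distance between probe_tip and earth_stud below 0.014 m and value of joint plunger above 0.0015 m and angle between probe's own z axis and vertical below 0.35 rad and value of joint latch above 1.3 rad), for 0.3 s.
3. then onto the door's stud (contact force between probe and door_stud above 1 N and distance between probe_tip and door_stud below 0.014 m and value of joint plunger above 0.0015 m and angle between probe's own z axis and vertical below 0.35 rad and value of joint latch above 1.3 rad), for 0.3 s.
4. then onto the slide warmer's stud (contact force between probe and warmer_stud above 1 N and distance between probe_tip and warmer_stud below 0.014 m and value of joint plunger above 0.0015 m and angle between probe's own z axis and vertical below 0.35 rad and value of joint latch above 1.3 rad), for 0.3 s.
At the end, for the whole second after the job is handed in: The T-handle is at 1.3 rad or more of its 1.5, and the tester hangs at rest in the stand: collar flat on the plate (within 4 mm in height), axis within 14 mm of the window's centre and 0.1 rad of vertical (value of joint latch above 1.3 rad and horizontal distance between probe and stand_seat below 0.014 m and z of probe in the frame of stand_seat between -0.004 and 0.004 m and angle between probe's own z axis and vertical below 0.1 rad and linear speed of probe below 0.02 m/s); the robot touches nothing.
It fails at once if a stud is pressed with more than 18 N by the tester (contact force between probe and earth_stud above 18 N or contact force between probe and door_stud above 18 N or contact force between probe and warmer_stud above 18 N).
It fails at once if a bystander is shoved more than 40 mm (distance of any of tweezers, dish, jar, tube_rack, tip_box from where it was at the start of the episode above 0.04 m).
It also fails if it takes over 72 s, if anything falls off the work surface, if the arm or the gripper's body presses on something with over 40 N, if the wrist force passes 120 N, or if a joint passes its speed limit or range.

ROBOT

A 6-joint arm with a two-finger parallel gripper is mounted at the origin on the work surface. World frame = base frame: x ahead of the robot, y to its left, z up, the work surface at z = 0. Lengths are in m, angles in rad, forces in N, time in s.
With the tool pointing down it reaches from about 0.4 to 0.825 m from the base axis. Payload 7 kg.
Tool frame: the origin (TCP) lies at the very end of the fingers, on their centre line; the grasp point (between the pads) lies arm.hold_point_z behind it (arm.hold_point_z is the distance from the TCP to the grasp point, in m); z points along the fingers, y is the line along which they close (so a half turn about z gives the same grasp; the last joint's range is limited). The gripper opens to 88 mm and grips with 3 to 60 N. Pads are 19 mm wide; open, the fingers measure 130 mm over their backs; the gripper's body (78 mm by 193 mm) begins 47 mm behind the grasp point.
Start: joints at [1.596, 0.359, 0.012, 0, -1.224, -0.288], TCP at [0.175, 0.652, 0.227] pointing down, gripper open.
Joint ranges: [-3.07, 3.07], [-1.43, 2.12], [-1.02, 1.25], [-3.03, 1.67], [-3.05, -0], [-3.03, 3.03]. Speed limits (rad/s): [2.39, 2.39, 3.01, 3.14, 3.14, 3.14].

INTERFACE

Orientations are given as [roll, pitch, yaw] about the fixed x, y, z axes, in that order (R = Rz(yaw) Ry(pitch) Rx(roll)).
In Python, from station import arm, vision, job_done gives the robot as it stands (arm), with the cameras (vision) and the job as plain functions.
- The arm moves only by the shell command python3 nudge.py 'ROWS' [FORCE]. ROWS is a JSON list of rows, 1 to 20 of them, each of 5 numbers: the finger opening in m, then dx, dy, dz in m, then a turn about the tool's z in rad; each row is the pose to reach, as a shift and turn from the pose commanded when the command began, along the tool's axes at that moment; what a row does not reach only later rows make up. A row lasts 1/12 s, in which the tool goes at most 0.0417 m and 0.125 rad, less where a joint would pass 70% of its speed; a pose out of reach is approached as far as the arm can. The fingers move at their own pace and stop on an object; FORCE is the grip in N (left out, the last holds). Time passes only in rows, so rows that do not move let the fingers close. It prints the time, the measured TCP pose, the force, the opening and the grip force at its end.
- arm.get_state(): the state, without advancing time (a new reading comes with each control period).
- vision.grab_frame(name): name is "scene" or "top"; returns the picture (384x512x3 uint8, red, green, blue); there is no depth.
- vision.camera_params(name): a dict with "fx", "fy", "cx", "cy" (pixels), "D" ([k1, k2, p1, p2, k3] as OpenCV has them; the pictures are not rectified), "T" (4x4, takes a point from camera to world coordinates). Camera axes: x right, y down, z forward; pixel columns grow to the right and rows downward; lengths in m; the calibration is good to about 2 mm. A picture is of the moment at which its call begins. camera_params takes no time and is no camera call.
- job_done(): hands the job in; it is judged then, once.
The state is a dict: "t": time; "q": joint angles; "qd": joint speeds; "joint_efforts": joint torques, N m; "eef_pos": TCP position; "ee_rot": TCP orientation; "force": force on the tool from outside, world axes, zero at the start; "moment": the same for the moment, N m; "width": finger opening in m; "gripper_force": force on a finger pad.
Only numpy, scipy, OpenCV 4.12 (cv2) and the standard library are available. Lean on these libraries where they do the work, as an engineer would, in place of code of your own. Each camera call takes 0.05 s, during which the arm holds its last target. There are 200 camera calls.

## Working session

There is one attempt and no reset: what is moved stays moved. The work goes in short steps, Python scripts to look and compute and a shell command to move; the robot and the scene stay as the last step left them, time stands still between calls to the robot, and variables do not carry over. Pictures are saved under pics/ and viewed, at most 10 in all, crops included, and the job is handed in when it is done.

```bash
ls; mkdir -p pics
python3 - <<'E'
from station import arm, vision, job_done
import cv2,numpy as np
np.set_printoptions(precision=4,suppress=True)
for n in("scene","top"):
    f=vision.grab_frame(n); cv2.imwrite(f"pics/{n}0.png",cv2.resize(f[:,:,::-1],(800,600),interpolation=cv2.INTER_CUBIC))
    cv2.imwrite(f"pics/{n}_raw0.png",f[:,:,::-1])
    p=vision.camera_params(n); print(n,p)
s=arm.get_state();print(s,arm.hold_point_z)
E
```

```text
nudge.py
pics
station.py
scene {'fx': 367.8679369154431, 'fy': 367.8679369154431, 'cx': 261.0754040644232, 'cy': 191.2062847638199, 'D': array([0.0245, 0.    , 0.    , 0.    , 0.    ]), 'T': array([[-0.6305,  0.5392, -0.5583,  1.1701],
       [ 0.776 ,  0.4234, -0.4674,  0.4728],
       [-0.0157, -0.728 , -0.6854,  0.7986],
       [ 0.    ,  0.    ,  0.    ,  1.    ]])}
top {'fx': 359.3773457171366, 'fy': 359.3773457171366, 'cx': 251.2797683499853, 'cy': 193.3506845868494, 'D': array([-0.0994,  0.    ,  0.    ,  0.    ,  0.    ]), 'T': array([[-0.1319, -0.9657,  0.2238,  0.3856],
       [-0.9913,  0.1291, -0.0273,  0.001 ],
       [-0.0025, -0.2255, -0.9742,  1.0309],
       [ 0.    ,  0.    ,  0.    ,  1.    ]])}
{'t': 0.1, 'q': array([ 1.5961,  0.3593,  0.0112, -0.0003, -1.2241, -0.2881]), 'qd': array([ 0.    , -0.0016,  0.0031, -0.0012, -0.0015,  0.0003]), 'joint_efforts': array([ -0.0011, -58.4167,  29.375 ,   7.0155,   0.0102,  -0.0001]), 'eef_pos': array([0.1753, 0.6514, 0.2257]), 'ee_rot': array([ 3.1402, -0.0001, -0.263 ]), 'force': array([ 0.346 , -0.2759,  0.8586]), 'moment': array([ 0.0013, -0.0355,  0.0037]), 'gripper_force': 0.0, 'width': 0.0876824096669222} 0.0188
```

View pics/scene0.png

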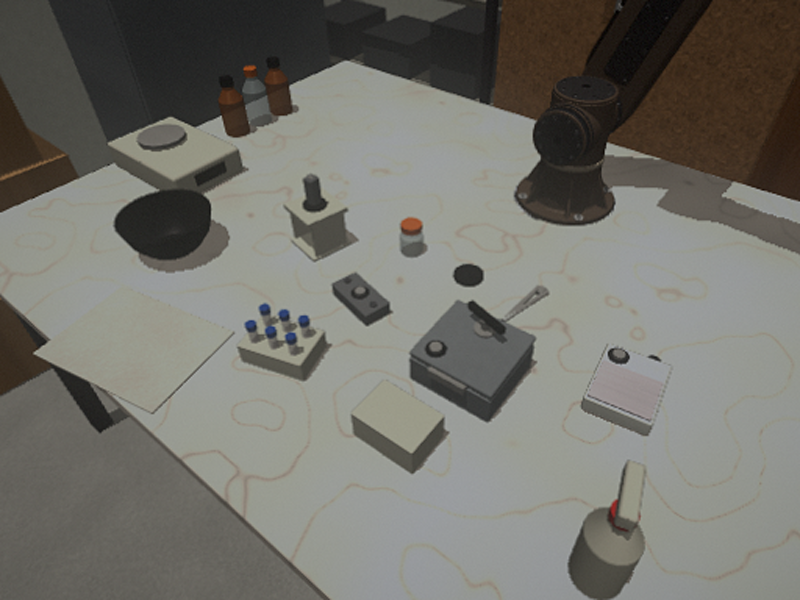

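View pics/top0.png

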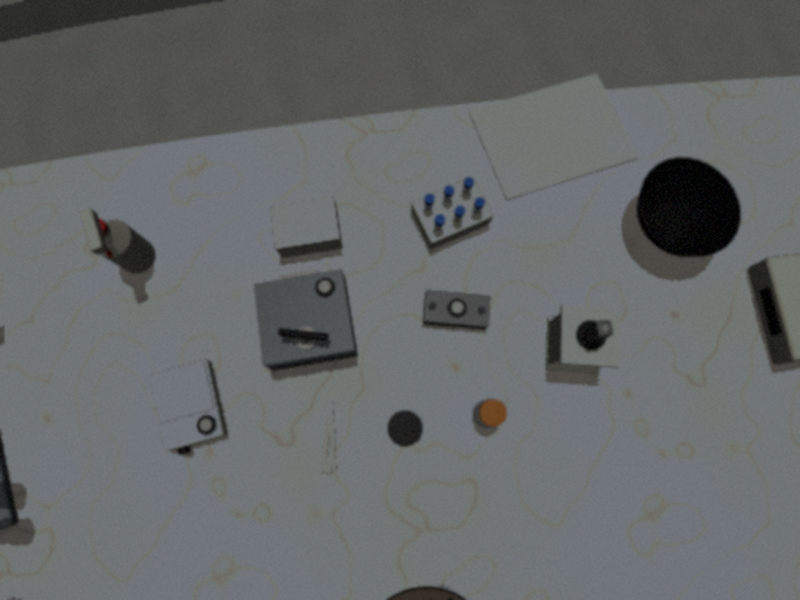

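```bash
cat > h.py <<'E'
import cv2,numpy as np
np.set_printoptions(precision=4,suppress=True)
def montage(raw,tiles,out,s=5,w=80,h=60):
    im=cv2.imread(raw); im=cv2.convertScaleAbs(im,alpha=1.6)
    T=[]
    for (x,y) in tiles:
        c=cv2.resize(im[y:y+h,x:x+w],None,fx=s,fy=s,interpolation=cv2.INTER_CUBIC)
        for k in range(0,w,10):
            cv2.line(c,(k*s,0),(k*s,6),(0,255,255),1); cv2.putText(c,str(x+k),(k*s,16),0,.35,(0,0,255),1)
        for k in range(0,h,10):
            cv2.line(c,(0,k*s),(6,k*s),(0,255,255),1); cv2.putText(c,str(y+k),(8,k*s+4),0,.35,(0,0,255),1)
        T.append(c)
    cv2.imwrite(out,np.vstack([np.hstack(T[:2]),np.hstack(T[2:])]))
E
python3 - <<'E'
from h import *
montage("pics/scene_raw0.png",[(258,185),(200,165),(168,106),(360,205)],"pics/ms.png")
montage("pics/top_raw0.png",[(157,170),(255,168),(340,185),(95,228)],"pics/mt.png")
E
```

```text
(no output)
```

View pics/ms.png

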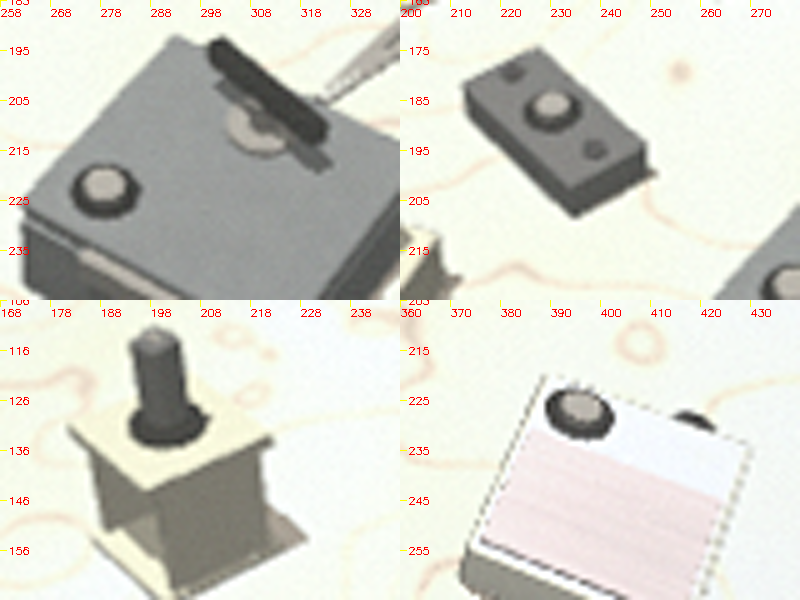

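View pics/mt.png

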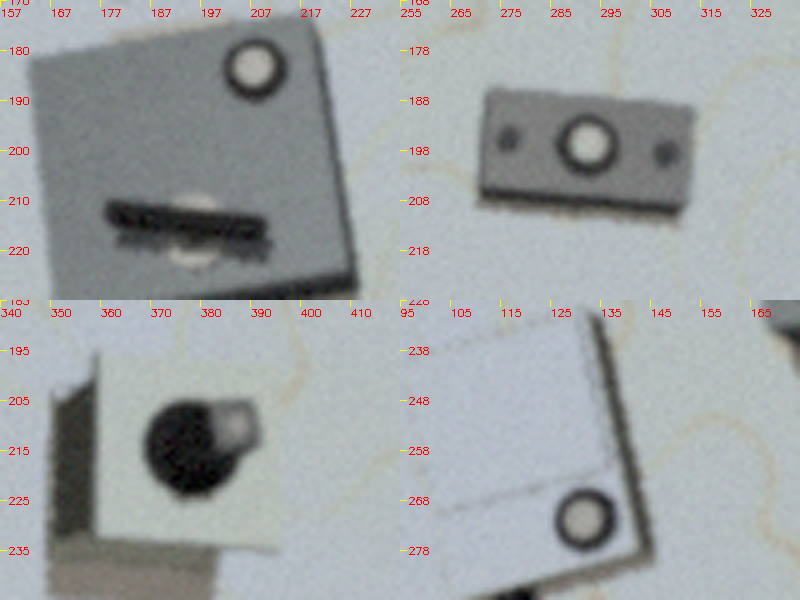

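```bash
cat >> h.py <<'E'
from station import arm, vision, job_done
def ray(n,uv):
    p=vision.camera_params(n);K=np.array([[p["fx"],0,p["cx"]],[0,p["fy"],p["cy"]],[0,0,1]])
    u=cv2.undistortPoints(np.array([[uv]],float),K,p["D"])[0,0]
    T=p["T"];d=T[:3,:3]@[*u,1];return T[:3,3],d/np.linalg.norm(d)
def tri(a,b):
    o1,d1=ray("scene",a);o2,d2=ray("top",b)
    t=np.linalg.lstsq(np.c_[d1,-d2],o2-o1,rcond=None)[0]
    p,q=o1+t[0]*d1,o2+t[1]*d2;return (p+q)/2,np.linalg.norm(p-q)
def atz(n,uv,z):
    o,d=ray(n,uv);return o+d*(z-o[2])/d[2]
E
python3 - <<'E'
from h import *
F=dict(door=((278.6,221.4),(207.8,183.4),.086),bar=((311.4,203),(194.4,214.2),.112),earth=((230.6,185.8),(292.8,197),.038),
collar=((201.6,130.4),(378,214.6),.108),htop=((199,114),(387.6,210.4),.17),warm=((396.6,226),(132,272),.045))
for k,(a,b,z) in F.items(): print(k,*tri(a,b),atz("scene",a,z)[:2],atz("top",b,z)[:2])
print("bar ends",atz("top",(178.6,212.4),.11),atz("top",(210.2,215.8),.11), "sc",atz("scene",(300.4,195.4),.112),atz("scene",(322.4,211),.112))
print("plate top",[atz("top",c,.1)[:2] for c in((359.4,195),(359,233),(395.8,235))])
print("plate scn",[atz("scene",c,.1)[:2] for c in((181.4,132.4),(198,144),(222.6,133.6))])
print("box top",[atz("top",c,.08)[:2] for c in((163,182),(220,172.5),(228.2,224.5))])
print("warm",[atz("top",c,.037)[:2] for c in((214.6-0,0),)][:0])
E
```

```text
door [0.6467 0.0901 0.08  ] 0.003208077431327604 [0.6503 0.0947] [0.6459 0.0882]
bar [0.5609 0.1321 0.1066] 0.005119952124599798 [0.5643 0.1369] [0.5612 0.1291]
earth [ 0.5871 -0.1406  0.0336] 0.004665018375473815 [ 0.5895 -0.1348] [ 0.5876 -0.1419]
collar [ 0.4961 -0.3482  0.103 ] 0.00326898838151757 [ 0.5006 -0.3405] [ 0.4965 -0.3478]
htop [ 0.4953 -0.3506  0.1651] 0.004475222916451928 [ 0.5002 -0.3415] [ 0.496  -0.3506]
warm [0.4361 0.3283 0.0419] 0.005786218660318234 [0.4371 0.3313] [0.4371 0.3245]
bar ends [0.5717 0.1701 0.11  ] [0.552  0.0889 0.11  ] sc [0.5584 0.0979 0.112 ] [0.5711 0.1749 0.112 ]
plate top [array([ 0.5566, -0.3115]), array([ 0.4565, -0.2904]), array([ 0.4374, -0.3874])]
plate scn [array([ 0.5429, -0.3949]), array([ 0.5544, -0.3031]), array([ 0.463 , -0.2809])]
box top [array([0.6681, 0.2112]), array([0.6739, 0.0521]), array([0.5277, 0.0466])]
warm []
```

```bash
cat >> h.py <<'E'
from scipy.spatial.transform import Rotation as Ro
def to(p,yaw):
    s=arm.get_state();R=Ro.from_euler("xyz",s["ee_rot"]).as_matrix()
    d=R.T@(np.array(p)-s["eef_pos"]); t=(s["ee_rot"][2]-yaw+np.pi)%(2*np.pi)-np.pi
    print("shift",d,"turn",t,"rows",np.linalg.norm(d)/.0417,abs(t)/.125,"pose",s["eef_pos"],s["ee_rot"],"F",s["force"],"M",s["moment"],"q",s["q"])
E
python3 - <<'E'
from h import *
F=dict(door=((278.6,221.4),(207.8,183.4)),bar=((311.4,203),(194.4,214.2)),earth=((230.6,185.8),(292.8,197)),
collar=((201.6,130.4),(378,214.6)),htop=((199,114),(387.6,210.4)),warm=((396.6,226),(132,272)))
for k,(a,b) in F.items(): print(k,*tri(np.array(a)-.4,np.array(b)-.4))
to((.561,.132,.17),-1.809)
E
```

```text
door [0.6476 0.0903 0.0824] 0.0018889064092949372
bar [0.562  0.1321 0.1089] 0.0037924286215700606
earth [ 0.5883 -0.1399  0.0364] 0.003151790451302922
collar [ 0.4975 -0.3472  0.1055] 0.001663434112488437
htop [ 0.4966 -0.3496  0.1672] 0.002927982771318809
warm [0.4374 0.3279 0.0444] 0.0044808745726503865
shift [0.5075 0.4012 0.0564] turn 1.546039244674537 rows 15.57230882912375 12.368313957396296 pose [0.1753 0.6514 0.2257] [ 3.1402 -0.0001 -0.263 ] F [ 0.346  -0.2759  0.8586] M [ 0.0013 -0.0355  0.0037] q [ 1.5961  0.3593  0.0112 -0.0003 -1.2241 -0.2881]
```

```bash
python3 nudge.py '[[0.088,0.51,0.40,0.03,1.546],[0.088,0.51,0.40,0.03,1.546],[0.088,0.51,0.40,0.03,1.546],[0.088,0.51,0.40,0.03,1.546],[0.088,0.51,0.40,0.03,1.546],[0.088,0.51,0.40,0.03,1.546],[0.088,0.51,0.40,0.03,1.546],[0.088,0.51,0.40,0.03,1.546],[0.088,0.51,0.40,0.03,1.546],[0.088,0.51,0.40,0.03,1.546],[0.088,0.51,0.40,0.03,1.546],[0.088,0.51,0.40,0.03,1.546],[0.088,0.51,0.40,0.03,1.546],[0.05,0.51,0.40,0.03,1.546],[0.05,0.51,0.40,0.03,1.546],[0.05,0.51,0.40,0.03,1.546],[0.05,0.51,0.40,0.03,1.546],[0.05,0.51,0.40,0.03,1.546]]' 30
python3 - <<'E'
from h import *
for n in("scene","top"): cv2.imwrite(f"pics/{n}_raw1.png",vision.grab_frame(n)[:,:,::-1])
def proj(n,P):
    p=vision.camera_params(n);T=np.linalg.inv(p["T"]);K=np.array([[p["fx"],0,p["cx"]],[0,p["fy"],p["cy"]],[0,0,1]])
    return cv2.projectPoints(np.array([P],float),cv2.Rodrigues(T[:3,:3])[0],T[:3,3],K,p["D"])[0].ravel()
s=arm.get_state();print(proj("scene",s["eef_pos"]),proj("top",s["eef_pos"]))
to((.562,.132,.102),-1.809)
montage("pics/scene_raw1.png",[(270,150),(200,165)],"pics/m1.png",10) if 0 else None
a=cv2.imread("pics/scene_raw1.png")[150:230,265:365];b=cv2.imread("pics/top_raw1.png")[160:240,150:250]
cv2.imwrite("pics/m1.png",cv2.convertScaleAbs(np.hstack([cv2.resize(c,(400,320),interpolation=2) for c in(a,b)]),alpha=1.7))
E
```

```text
t: 1.6
eef_pos: [0.5642, 0.1315, 0.1957]
ee_rot: [3.14, -0.001, -1.812]
force: [-0.2, 0.6, 0.4]
width: 0.0597
gripper_force: 0.0
[312.9508 178.1221] [187.0651 207.4296]
shift [0.0014 0.0012 0.0942] turn -0.00021122908030068999 rows 2.260472171989326 0.0016898326424055199 pose [0.5635 0.1331 0.1962] [ 3.141  -0.0003 -1.8092] F [-0.2829 -0.0809  0.6356] M [ 0.1064 -0.0456  0.0351] q [ 0.5694  0.2244 -0.2481 -0.0003 -1.0989 -0.8077]
```

View pics/m1.png

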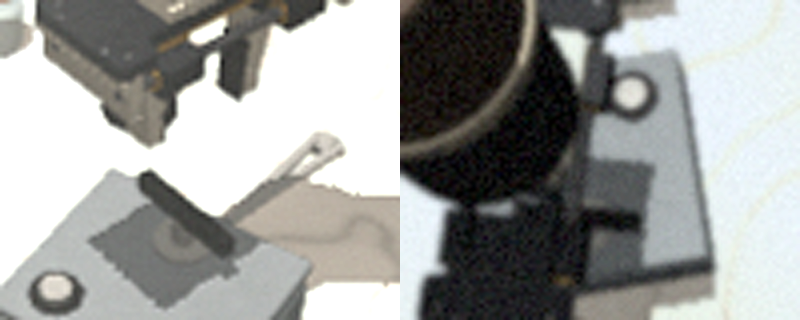

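```bash
python3 nudge.py '[[0.05,0,0.001,0.04,0],[0.05,0,0.001,0.08,0],[0.05,0,0.001,0.092,0],[0.05,0,0.001,0.092,0],[0.03,0,0.001,0.092,0],[0.0,0,0.001,0.092,0],[0.0,0,0.001,0.092,0],[0.0,0,0.001,0.092,0],[0.0,0,0.001,0.092,0]]' 15
python3 - <<'E'
from h import *
cv2.imwrite("pics/scene_raw2.png",vision.grab_frame("scene")[:,:,::-1]);to((.562,.132,.102),-1.809);print(arm.get_state()["width"])
E
```

```text
t: 2.45
eef_pos: [0.5635, 0.1337, 0.1058]
ee_rot: [-3.14, 0.001, -1.809]
force: [-0.3, 0.5, -0.4]
width: 0.0221
gripper_force: 0.0
shift [0.0018 0.001  0.0035] turn 0.0002945172176507249 rows 0.09826050275115324 0.0023561377412057993 pose [0.5634 0.1336 0.1055] [-3.1404  0.0012 -1.8087] F [ 0.327  -0.22   -0.6441] M [ 0.0267 -0.0466 -0.0127] q [ 0.5704  0.3085 -0.3629  0.0001 -0.8976 -0.8084]
0.018082065476189606
```

```bash
python3 nudge.py '[[0.0,0,0,0.002,0],[0.0,0,0,0.002,0],[0.0,0,0,0.002,0],[0.0,0,0,0.002,0]]' 30
python3 -c "
from h import *
to((.562,.132,.102),-1.809);print(arm.get_state()['width'])"
```

```text
t: 2.83
eef_pos: [0.5625, 0.1335, 0.1037]
ee_rot: [3.141, 0.0, -1.809]
force: [-6.8, 2.4, 10.5]
width: 0.0119
gripper_force: 30.1
shift [0.0016 0.0001 0.0017] turn 0.00019428458680526006 rows 0.055629185260607575 0.0015542766944420805 pose [0.5625 0.1335 0.1037] [ 3.1413  0.0005 -1.8088] F [-6.8104  2.356  10.5152] M [ 1.0443  2.7272 -0.0751] q [ 0.5709  0.3102 -0.3652 -0.0007 -0.8952 -0.8085]
0.011867931330262111
```

```bash
python3 nudge.py '[[0.0,0,0.001,0.001,0.12],[0.0,0,0.001,0.001,0.24],[0.0,0,0.001,0.002,0.36],[0.0,0,0.001,0.003,0.48],[0.0,0,0.001,0.003,0.6],[0.0,0,0.001,0.003,0.6]]' 30
python3 -c "
from h import *
to((.562,.132,.102),-1.809);print(arm.get_state()['width'])"
```

```text
t: 3.33
eef_pos: [0.5615, 0.1335, 0.1008]
ee_rot: [3.141, -0.0, -2.416]
force: [-6.3, 1.6, 12.5]
width: 0.0118
gripper_force: 30.0
shift [ 0.0006 -0.0014 -0.0012] turn -0.6074521745667107 rows 0.04778772306661917 4.859617396533686 pose [0.5615 0.1335 0.1008] [ 3.1414 -0.0001 -2.4165] F [-6.2873  1.5582 12.5212] M [ 0.5331  2.4921 -0.1819] q [ 0.572   0.3121 -0.3706 -0.0003 -0.8882 -1.4175]
0.011847022828020528
```

```bash
python3 nudge.py '[[0.0,0.001,0.001,0.001,0.12],[0.0,0.001,0.001,0.001,0.24],[0.0,0.001,0.001,0.002,0.36],[0.0,0.001,0.001,0.003,0.48],[0.0,0.001,0.001,0.003,0.56],[0.0,0.001,0.001,0.003,0.6],[0.0,0.001,0.001,0.003,0.6]]' 30
python3 -c "
from h import *
to((.562,.132,.102),-1.809);print(arm.get_state()['width'])"
```

```text
t: 3.92
eef_pos: [0.5606, 0.1334, 0.0979]
ee_rot: [-3.141, 0.001, -3.011]
force: [-5.9, -1.3, 12.6]
width: 0.0118
gripper_force: 30.0
shift [-0.0013 -0.0015 -0.0041] turn -1.2023172823347374 rows 0.10840358295763398 9.6185382586779 pose [0.5606 0.1334 0.0979] [-3.1415  0.0006 -3.0113] F [-5.9231 -1.2745 12.6294] M [-0.1605  1.7011 -0.0478] q [ 0.5732  0.3135 -0.3766  0.0005 -0.8801 -2.014 ]
0.011816661134534584
```

```bash
python3 nudge.py '[[0.0,0,0,0.001,0.04],[0.0,0,0,0.001,0.08],[0.0,0,0,0.001,0.08]]' 30
python3 -c "
from h import *
to((.562,.132,.102),-1.809);print(arm.get_state()['width'])"
```

```text
t: 4.17
eef_pos: [0.5607, 0.1334, 0.0977]
ee_rot: [-3.141, 0.001, -3.09]
force: [-7.7, -1.2, 17.1]
width: 0.012
gripper_force: 30.7
shift [-0.0012 -0.0015 -0.0043] turn -1.280695481008532 rows 0.11275666484234198 10.245563848068256 pose [0.5607 0.1334 0.0977] [-3.1413  0.0012 -3.0897] F [-7.6987 -1.2344 17.1235] M [-0.1631  2.6116  0.6014] q [ 0.5734  0.3138 -0.3772  0.0011 -0.8789 -2.093 ]
0.01195094026948904
```

```bash
python3 nudge.py '[[0.05,0,0,0,-0.04],[0.05,0,0,0,-0.04],[0.05,0,0,0,-0.04],[0.05,0,0,-0.001,-0.04],[0.05,0,0,-0.04,-0.04],[0.05,0,0,-0.08,-0.04],[0.05,0,0,-0.1,-0.04],[0.05,0,0,-0.1,-0.04]]' 20
python3 - <<'E'
from h import *
cv2.imwrite("pics/scene_raw3.png",vision.grab_frame("scene")[:,:,::-1])
to((.497,-.348,.24),-1.809)
a=cv2.imread("pics/scene_raw3.png")[150:250,250:375]
cv2.imwrite("pics/m3.png",cv2.convertScaleAbs(cv2.resize(a,(500,400),interpolation=2),alpha=1.7))
E
```

```text
t: 4.83
eef_pos: [0.5633, 0.1345, 0.2011]
ee_rot: [3.139, 0.008, -3.049]
force: [0.5, -0.4, -1.3]
width: 0.0499
gripper_force: 0.0
shift [ 0.1089 -0.4741 -0.0431] turn -1.2404627369320995 rows 11.712010533355045 9.923701895456796 pose [0.562  0.1343 0.1983] [ 3.1396  0.0047 -3.0495] F [ 0.2679 -0.331   0.5783] M [ 0.0465 -0.0797 -0.0106] q [ 0.5731  0.2173 -0.2528  0.0004 -1.0957 -2.052 ]
```

View pics/m3.png

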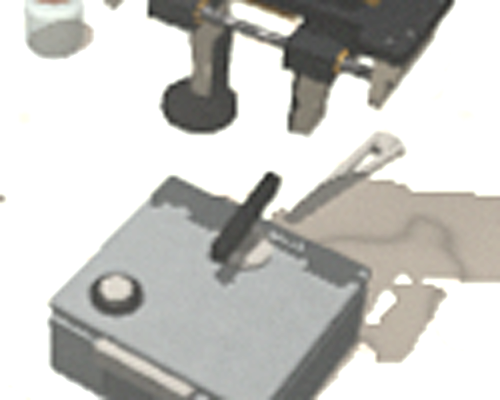

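```bash
python3 nudge.py '[[0.06,0.109,-0.474,-0.04,-1.28],[0.06,0.109,-0.474,-0.04,-1.28],[0.06,0.109,-0.474,-0.04,-1.28],[0.06,0.109,-0.474,-0.04,-1.28],[0.06,0.109,-0.474,-0.04,-1.28],[0.06,0.109,-0.474,-0.04,-1.28],[0.06,0.109,-0.474,-0.04,-1.28],[0.06,0.109,-0.474,-0.04,-1.28],[0.06,0.109,-0.474,-0.04,-1.28],[0.06,0.109,-0.474,-0.04,-1.28],[0.06,0.109,-0.474,-0.04,-1.28],[0.06,0.109,-0.474,-0.04,-1.28],[0.06,0.109,-0.474,-0.04,-1.28],[0.06,0.109,-0.474,-0.04,-1.28],[0.06,0.109,-0.474,-0.04,-1.28]]'
python3 - <<'E'
from h import *
cv2.imwrite("pics/scene_raw4.png",vision.grab_frame("scene")[:,:,::-1])
to((.497,-.348,.123),-1.77)
a=cv2.imread("pics/scene_raw4.png")[70:170,140:265]
cv2.imwrite("pics/m4.png",cv2.convertScaleAbs(cv2.resize(a,(500,400),interpolation=2),alpha=1.7))
E
```

```text
t: 6.13
eef_pos: [0.4949, -0.3496, 0.2337]
ee_rot: [3.139, 0.001, -1.772]
force: [0.9, 0.5, -0.2]
width: 0.0597
gripper_force: 0.0
shift [-0.0008 -0.0019  0.111 ] turn -0.0009281895726722666 rows 2.6620427313391635 0.007425516581378133 pose [ 0.4952 -0.3486  0.234 ] [ 3.1392  0.0007 -1.7709] F [0.2755 0.5142 0.2842] M [ 0.1454 -0.0258 -0.021 ] q [-0.2914  0.2424 -0.1347 -0.0006 -1.1962  0.0915]
```

View pics/m4.png

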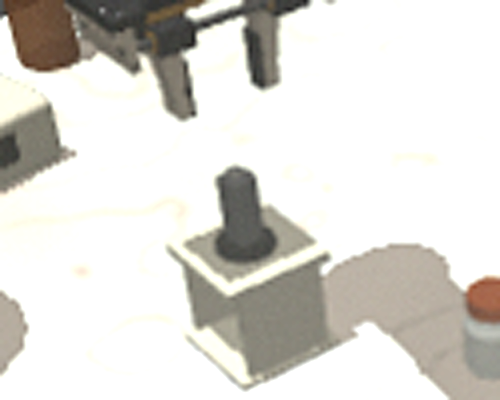

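```bash
python3 nudge.py '[[0.06,-0.001,-0.002,0.04,0],[0.06,-0.001,-0.002,0.08,0],[0.06,-0.001,-0.002,0.111,0],[0.06,-0.001,-0.002,0.111,0],[0.0,-0.001,-0.002,0.111,0],[0.0,-0.001,-0.002,0.111,0],[0.0,-0.001,-0.002,0.111,0],[0.0,-0.001,-0.002,0.111,0],[0.0,-0.001,-0.002,0.111,0],[0.0,-0.001,-0.002,0.111,0]]' 25
python3 -c "
from h import *
to((.497,-.348,.123),-1.77);print(arm.get_state()['width'])"
```

```text
t: 7.02
eef_pos: [0.4987, -0.3481, 0.1261]
ee_rot: [-3.14, -0.0, -1.769]
force: [-0.9, 0.7, 5.3]
width: 0.0281
gripper_force: 22.6
shift [0.0002 0.0017 0.0031] turn 0.0014063281155634044 rows 0.08355049706706255 0.011250624924507235 pose [ 0.4987 -0.3481  0.1261] [-3.1396 -0.0005 -1.7686] F [-0.8998  0.6653  5.2722] M [0.4566 0.2631 0.0493] q [-0.2885  0.3302 -0.2752  0.0003 -0.9633  0.0905]
0.02811746558308216
```

```bash
python3 nudge.py '[[0.0,0,0,0,0],[0.0,0,0,0,0],[0.0,0,0,0,0]]' 25
python3 -c "
from h import *
to((.497,-.348,.123),-1.77);print(arm.get_state()['width'])"
```

```text
t: 7.27
eef_pos: [0.4987, -0.3482, 0.1261]
ee_rot: [-3.14, -0.001, -1.769]
force: [-2.0, 2.6, 6.8]
width: 0.0284
gripper_force: 22.6
shift [0.0002 0.0017 0.0031] turn 0.0014894752960223911 rows 0.08373380857268044 0.01191580236817913 pose [ 0.4987 -0.3482  0.1261] [-3.1397 -0.0005 -1.7685] F [-2.0123  2.5903  6.8426] M [0.8616 0.4348 0.068 ] q [-0.2884  0.3303 -0.2751  0.0004 -0.9634  0.0905]
0.02840788846856938
```

Run:
```python
from h import *
cv2.imwrite("pics/scene_raw5.png",vision.grab_frame("scene")[:,:,::-1]);cv2.imwrite("pics/top_raw5.png",vision.grab_frame("top")[:,:,::-1])
a=cv2.imread("pics/scene_raw5.png")[85:165,160:240];b=cv2.imread("pics/top_raw5.png")[170:250,340:420]
cv2.imwrite("pics/m5.png",cv2.convertScaleAbs(np.hstack([cv2.resize(c,(400,400),interpolation=2) for c in (a,b)]),alpha=1.7))
```

```text
(no output)
```

View pics/m5.png

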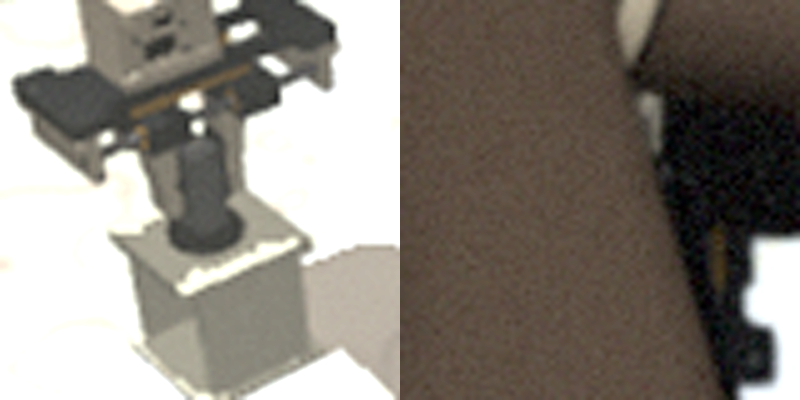

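```bash
python3 nudge.py '[[0.05,0,0,0,0],[0.05,0,0,0,0],[0.05,-0.001,0,0,-0.07],[0.05,-0.001,0,0,-0.13],[0.05,-0.001,0,0,-0.13],[0.05,-0.001,0,0,-0.13],[0.0,-0.001,0,0,-0.13],[0.0,-0.001,0,0,-0.13],[0.0,-0.001,0,0,-0.13],[0.0,-0.001,0,0,-0.13],[0.0,-0.001,0,0,-0.13]]' 25
python3 -c "
from h import *
to((.497,-.348,.123),-1.77);print(arm.get_state()['width'])"
```

```text
t: 8.28
eef_pos: [0.4984, -0.3469, 0.1245]
ee_rot: [-3.142, -0.0, -1.639]
force: [0.1, -0.2, -0.2]
width: 0.0258
gripper_force: 25.0
shift [0.0012 0.0013 0.0015] turn 0.13083943458492486 rows 0.05590468594251265 1.046715476679399 pose [ 0.4984 -0.3469  0.1245] [-3.1415 -0.     -1.6392] F [ 0.0771 -0.1721 -0.2077] M [ 0.0023 -0.143  -0.0172] q [-0.2867  0.3314 -0.2772 -0.     -0.9621  0.2184]
0.025817030952552947
```

```bash
python3 nudge.py '[[0,0,0,-0.03,0],[0,0,0,-0.06,0],[0,0,0,-0.09,0],[0,0,0,-0.105,0],[0,0,0,-0.105,0],[0,-0.035,-0.012,-0.105,0],[0,-0.07,-0.025,-0.105,0],[0,-0.105,-0.037,-0.105,0],[0,-0.14,-0.05,-0.105,0],[0,-0.175,-0.062,-0.105,0],[0,-0.2,-0.07,-0.105,0],[0,-0.2136,-0.0752,-0.105,0],[0,-0.2136,-0.0752,-0.105,0],[0,-0.2136,-0.0752,-0.105,0]]' 25
python3 - <<'E'
from h import *
for n in("scene","top"): cv2.imwrite(f"pics/{n}_raw6.png",vision.grab_frame(n)[:,:,::-1])
to((.588,-.139,.038+.1045+.005),-1.639);print(arm.get_state()['width'])
a=cv2.imread("pics/scene_raw6.png")[110:230,180:280]
cv2.imwrite("pics/m6.png",cv2.convertScaleAbs(cv2.resize(a,(500,600),interpolation=2),alpha=1.7))
E
```

```text
t: 9.45
eef_pos: [0.5876, -0.1384, 0.2286]
ee_rot: [3.14, -0.0, -1.638]
force: [-0.9, 0.4, -1.5]
width: 0.026
gripper_force: 25.0
shift [-0.0007 -0.0008  0.0815] turn -0.0003723501263719342 rows 1.9544063363136217 0.0029788010109754737 pose [ 0.5873 -0.1396  0.229 ] [ 3.1405 -0.0001 -1.6394] F [ 0.0277  0.2186 -2.1038] M [ 0.0816 -0.0527 -0.0071] q [ 0.0899  0.2415 -0.1477 -0.     -1.1827 -0.1585]
0.025731491375132788
```

View pics/m6.png

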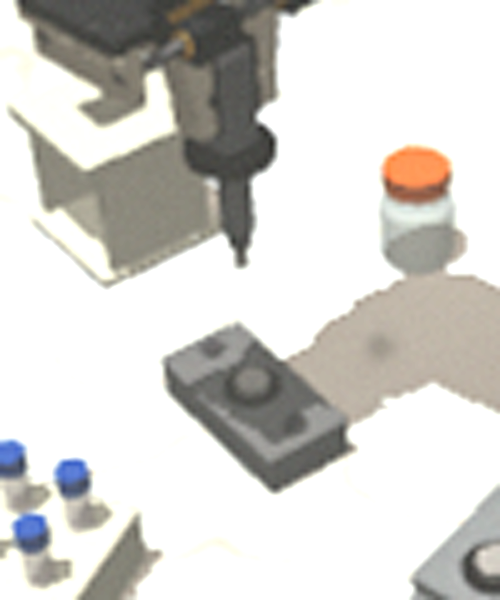

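Run:
```python
from h import *
print(atz("scene",(227.8,162.6),.1245),atz("scene",(230.2,185.4),.038))
to((.588,-.139,.1475),-1.639)
```

```text
[ 0.5865 -0.1402  0.1245] [ 0.589 -0.137  0.038]
shift [-0.0007 -0.0008  0.0815] turn -0.0003723501263719342 rows 1.9544063363136217 0.0029788010109754737 pose [ 0.5873 -0.1396  0.229 ] [ 3.1405 -0.0001 -1.6394] F [ 0.0277  0.2186 -2.1038] M [ 0.0816 -0.0527 -0.0071] q [ 0.0899  0.2415 -0.1477 -0.     -1.1827 -0.1585]
```

```bash
python3 nudge.py '[[0,-0.002,-0.0015,0.03,0],[0,-0.002,-0.0015,0.055,0],[0,-0.002,-0.0015,0.07,0],[0,-0.002,-0.0015,0.074,0],[0,-0.002,-0.0015,0.078,0],[0,-0.002,-0.0015,0.081,0],[0,-0.002,-0.0015,0.081,0],[0,-0.002,-0.0015,0.081,0],[0,-0.002,-0.0015,0.081,0],[0,-0.002,-0.0015,0.081,0]]' 25
python3 -c "
from h import *
to((.588,-.139,.1475),-1.639);print(arm.get_state()['width'])"
```

```text
t: 10.38
eef_pos: [0.5899, -0.137, 0.1494]
ee_rot: [-3.14, 0.0, -1.639]
force: [-0.4, -0.2, -2.0]
width: 0.026
gripper_force: 25.0
shift [0.0021 0.0018 0.0019] turn 0.00026529217917214964 rows 0.08010176769850434 0.002122337433377197 pose [ 0.5899 -0.137   0.1494] [-3.1403  0.0001 -1.6387] F [-0.4443 -0.2273 -1.9924] M [ 0.0808 -0.0333 -0.0294] q [ 0.0941  0.3047 -0.2528  0.0001 -1.0119 -0.1621]
0.02595464807057536
```

```bash
python3 nudge.py '[[0,0,0,0.0015,0],[0,0,0,0.003,0],[0,0,0,0.003,0],[0,0,0,0.003,0]]' 25; python3 nudge.py '[[0,0,0,0.001,0],[0,0,0,0.002,0],[0,0,0,0.002,0],[0,0,0,0.002,0]]' 25
```

```text
t: 10.72
eef_pos: [0.5894, -0.137, 0.1454]
ee_rot: [3.141, -0.0, -1.639]
force: [0.7, 0.2, -1.5]
width: 0.0259
gripper_force: 25.0
t: 11.05
eef_pos: [0.5894, -0.137, 0.1434]
ee_rot: [3.141, -0.0, -1.639]
force: [-0.0, -0.6, -0.8]
width: 0.0258
gripper_force: 25.0
```

```bash
python3 nudge.py '[[0,0,0,0.002,0],[0,0,0,0.003,0],[0,0,0,0.003,0],[0,0,0,0.003,0],[0,0,0,0.003,0],[0,0,0,0.003,0]]' 25; python3 nudge.py '[[0,0,0,0.001,0],[0,0,0,0.001,0]]' 25;python3 -c "
from h import *
to((.588,-.139,.1475),-1.639)"
```

```text
t: 11.55
eef_pos: [0.5897, -0.137, 0.1408]
ee_rot: [-3.141, -0.0, -1.639]
force: [0.2, -0.1, 0.5]
width: 0.026
gripper_force: 25.0
t: 11.72
eef_pos: [0.5897, -0.137, 0.1396]
ee_rot: [-3.141, -0.0, -1.639]
force: [1.3, -0.1, 1.2]
width: 0.0257
gripper_force: 25.0
shift [ 0.0021  0.0015 -0.0079] turn 0.0003104532721218689 rows 0.19937828182992223 0.0024836261769749512 pose [ 0.5897 -0.137   0.1396] [-3.1411 -0.     -1.6387] F [ 1.275  -0.075   1.1529] M [ 0.0062 -0.3305  0.0256] q [ 0.0941  0.3139 -0.2643  0.0001 -0.9921 -0.1621]
```

```bash
python3 nudge.py '[[0,0,0,0,0],[0,0,0,0,0],[0,0,0,0,0],[0,0,0,0,0],[0,0,0,0,0],[0,0,0,0,0]]' 25; python3 nudge.py '[[0,0,0,-0.01,0],[0,0,0,-0.05,0],[0,0,0,-0.085,0],[0,0,0,-0.085,0],[0,0,0,-0.085,0]]' 25; python3 -c "
from h import *
to((.6475,.0917,.22),-1.639);to((.6475,.0917,.195),-1.639)"
```

```text
t: 12.22
eef_pos: [0.5896, -0.137, 0.1396]
ee_rot: [-3.141, -0.0, -1.639]
force: [0.8, -0.5, 0.8]
width: 0.0259
gripper_force: 25.0
t: 12.63
eef_pos: [0.5904, -0.137, 0.2274]
ee_rot: [-3.137, 0.001, -1.639]
force: [0.5, 0.9, -3.0]
width: 0.0261
gripper_force: 25.0
shift [-0.232  -0.0415  0.0077] turn 0.0002469798046051963 rows 5.65467387823493 0.0019758384368415705 pose [ 0.5904 -0.137   0.2274] [-3.1374  0.0007 -1.6388] F [ 0.4994  0.9114 -3.0311] M [ 0.1091  0.0485 -0.0133] q [ 0.0941  0.2432 -0.1491  0.     -1.1742 -0.1621]
shift [-0.232  -0.0413  0.0327] turn 0.0002469798046051963 rows 5.705078212880836 0.0019758384368415705 pose [ 0.5904 -0.137   0.2274] [-3.1374  0.0007 -1.6388] F [ 0.4994  0.9114 -3.0311] M [ 0.1091  0.0485 -0.0133] q [ 0.0941  0.2432 -0.1491  0.     -1.1742 -0.1621]
```

```bash
python3 nudge.py '[[0,-0.035,-0.006,0,0],[0,-0.07,-0.012,0,0],[0,-0.105,-0.018,0,0],[0,-0.14,-0.025,0,0],[0,-0.175,-0.031,0,0],[0,-0.21,-0.037,0,0],[0,-0.232,-0.041,0,0],[0,-0.232,-0.041,0.01,0],[0,-0.232,-0.041,0.025,0],[0,-0.232,-0.041,0.033,0],[0,-0.232,-0.041,0.033,0],[0,-0.232,-0.041,0.033,0]]' 25; python3 -c "
from h import *
cv2.imwrite('pics/scene_raw7.png',vision.grab_frame('scene')[:,:,::-1])
to((.6475,.0917,.183),-1.639)
a=cv2.imread('pics/scene_raw7.png')[150:250,235:335]
cv2.imwrite('pics/m7.png',cv2.convertScaleAbs(cv2.resize(a,(600,600),interpolation=2),alpha=1.7))"
```

```text
t: 13.63
eef_pos: [0.6455, 0.091, 0.1907]
ee_rot: [3.14, -0.001, -1.639]
force: [0.5, 0.7, -0.8]
width: 0.026
gripper_force: 25.0
shift [-0.0007 -0.0014  0.0086] turn -0.00026882699908714613 rows 0.21051401215036566 0.002150615992697169 pose [0.6461 0.0911 0.1916] [ 3.1411 -0.0005 -1.6393] F [ 0.4594 -0.6323 -0.8827] M [ 0.0832 -0.1184  0.0196] q [ 0.4385  0.3449 -0.09    0.0003 -1.1366 -0.5071]
```

View pics/m7.png

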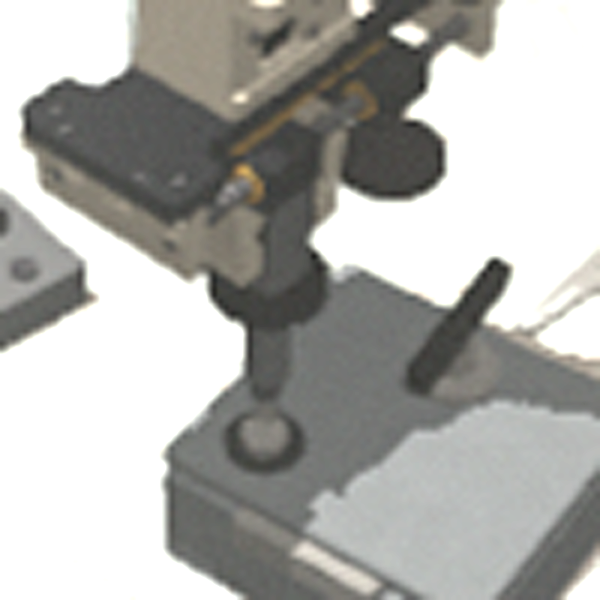

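```bash
python3 nudge.py '[[0,-0.001,-0.001,0.002,0],[0,-0.001,-0.001,0.004,0],[0,-0.001,-0.001,0.006,0],[0,-0.001,-0.001,0.006,0],[0,-0.001,-0.001,0.006,0]]' 25
```

```text
t: 14.1
eef_pos: [0.6472, 0.0925, 0.1856]
ee_rot: [3.142, -0.0, -1.639]
force: [-0.7, 0.8, -1.4]
width: 0.026
gripper_force: 25.0
```

```bash
python3 nudge.py '[[0,0,0,0.002,0],[0,0,0,0.003,0],[0,0,0,0.003,0],[0,0,0,0.003,0],[0,0,0,0.003,0],[0,0,0,0.003,0]]' 25
```

```text
t: 14.6
eef_pos: [0.6474, 0.0926, 0.1828]
ee_rot: [-3.141, 0.0, -1.639]
force: [0.2, -0.7, 0.9]
width: 0.0257
gripper_force: 25.0
```

```bash
python3 nudge.py '[[0,0,0,0.001,0],[0,0,0,0.001,0],[0,0,0,0.001,0],[0,0,0,0.001,0],[0,0,0,0.001,0],[0,0,0,0.001,0],[0,0,0,0.001,0]]' 25;  python3 nudge.py '[[0,0,0,-0.01,0],[0,0,0,-0.035,0],[0,0,0,-0.07,0],[0,0,0,-0.07,0],[0,0,0,-0.07,0]]' 25; python3 -c "
from h import *
to((.4375,.329,.21),-1.639)"
```

```text
t: 15.18
eef_pos: [0.6474, 0.0926, 0.1817]
ee_rot: [-3.141, 0.0, -1.639]
force: [0.9, -0.5, 2.7]
width: 0.0258
gripper_force: 25.0
t: 15.6
eef_pos: [0.6481, 0.093, 0.2544]
ee_rot: [-3.138, 0.002, -1.639]
force: [0.1, 0.1, -3.0]
width: 0.0262
gripper_force: 25.0
shift [-0.2211  0.2263  0.044 ] turn 0.00033212769090695815 rows 7.659268491627637 0.002657021527255665 pose [0.6481 0.093  0.2544] [-3.1378  0.002  -1.6387] F [ 0.103   0.0957 -2.9981] M [ 0.1189 -0.007   0.0197] q [ 0.4399  0.3079  0.0019  0.0001 -1.2606 -0.5078]
```

```bash
python3 nudge.py '[[0,-0.025,0.025,0,0],[0,-0.05,0.051,0,0],[0,-0.075,0.077,0,0],[0,-0.1,0.102,0,0],[0,-0.125,0.128,0,0],[0,-0.15,0.153,0,0],[0,-0.175,0.18,0,0],[0,-0.2,0.205,0,0],[0,-0.221,0.2265,0,0],[0,-0.221,0.2265,0,0],[0,-0.221,0.2265,0.03,0],[0,-0.221,0.2265,0.06,0],[0,-0.221,0.2265,0.085,0],[0,-0.221,0.2265,0.085,0],[0,-0.221,0.2265,0.085,0]]' 25; python3 -c "
from h import *
to((.4375,.3295,.153),-1.639)
f=vision.grab_frame('scene')[:,:,::-1];cv2.imwrite('pics/scene_raw8.png',f)
g=cv2.cvtColor(f,cv2.COLOR_BGR2GRAY)[205:236:1,378:414:1];print('\n'.join(' '.join('%3d'%v for v in r) for r in g[::1]))
"
```

```text
t: 16.85
eef_pos: [0.4357, 0.3274, 0.1655]
ee_rot: [3.14, -0.004, -1.639]
force: [0.5, -0.4, -0.1]
width: 0.0257
gripper_force: 25.0
shift [-0.0023 -0.0017  0.0125] turn 0.00016878797025210446 rows 0.3075216551345381 0.0013503037620168357 pose [0.4357 0.3274 0.1655] [ 3.1397 -0.0036 -1.6388] F [ 0.5195 -0.3601 -0.0819] M [ 0.1567 -0.0682  0.0107] q [ 1.0041  0.1977 -0.3594  0.     -1.0178 -1.0721]
160 163 161 163 162 162 161 162 161 162 161 161 161 162 161 161 161 161 163 171  68  45  48  43  46  44  40  39  36  34  39  38  43  39  55  69
161 162 161 162 162 163 161 161 161 162 161 161 162 161 163 160 163 163 165 164  66  47  48  51  50  49  44  44  44  57  62  64  72  73 100 105
162 162 162 161 161 162 161 161 162 161 162 161 162 162 162 160 162 161 167 121  45  45  49  47  49  49  50  52  64 100 104 103 103 104 105 104
163 162 162 161 162 161 160 161 162 162 162 161 161 163 162 161 160 164 169  60  43  46  50  51  51  51  51  52  83  98  98  97 100 101 102 103
163 162 163 162 161 162 162 163 161 161 163 161 161 159 163 162 162 165 165  46  42  50  51  52  51  51  50  61  90  90  90
[... 3064 characters left out ...]
 126  92 104  91  95  98 103 106  90  63  50  43  39  43  39  43  40  43  59 105 105 106 107 105 105 106 102 104 105 103 100
165 154  96  98  95  81 101  96  95  93  93  95  95 103 108  91  61  54  56  49  55  53  72 106 108 104 104 105 103 104 104 106 105 104 111 110
154  96  99 101  89  90 110  92  93  96  95  95  93  93  94  98 105 108 111  92 110 110 107 106 107 105 106 106 104 104 104 106 103 101 156 166
 97 100 101 100 103 114 149 102 104  89  93  93  94  95  92  93  92  95 101 106 107 108 107 107 107 107 105 105 104 110 110 109 102 106 154 162
 98 103  99  94 162 164 160 162 162 103 105  89  93  94  93  94  92  94  93  94  95 101 105 103 107 106 106 105 109 159 168 166 121 155 164 162
```

```bash
python3 nudge.py '[[0,-0.001,-0.0015,0.005,0],[0,-0.001,-0.0015,0.01,0],[0,-0.001,-0.0015,0.013,0],[0,-0.001,-0.0015,0.013,0],[0,-0.001,-0.0015,0.013,0]]' 25; python3 nudge.py '[[0,0,0,0.002,0],[0,0,0,0.004,0],[0,0,0,0.004,0],[0,0,0,0.004,0]]' 25
```

```text
t: 17.32
eef_pos: [0.4379, 0.3293, 0.1538]
ee_rot: [-3.141, 0.0, -1.639]
force: [-0.1, -0.2, -2.5]
width: 0.0261
gripper_force: 25.0
t: 17.65
eef_pos: [0.4378, 0.3294, 0.1496]
ee_rot: [-3.142, -0.0, -1.639]
force: [0.5, -0.8, -1.3]
width: 0.0257
gripper_force: 25.0
```

```bash
python3 nudge.py '[[0,0,0,0.002,0],[0,0,0,0.0035,0],[0,0,0,0.0035,0],[0,0,0,0.0035,0],[0,0,0,0.0035,0],[0,0,0,0.0035,0],[0,0,0,0.0035,0]]' 25
```

```text
t: 18.23
eef_pos: [0.4379, 0.3295, 0.1462]
ee_rot: [-3.141, 0.0, -1.639]
force: [0.4, -0.3, 1.3]
width: 0.0262
gripper_force: 25.0
```

```bash
python3 nudge.py '[[0,0,0,0.0005,0],[0,0,0,0.0005,0],[0,0,0,0.0005,0],[0,0,0,0.0005,0],[0,0,0,0.0005,0],[0,0,0,0.0005,0]]' 25; python3 nudge.py '[[0,0,0,-0.01,0],[0,0,0,-0.045,0],[0,0,0,-0.08,0],[0,0,0,-0.1,0],[0,0,0,-0.1,0],[0,0,0,-0.1,0]]' 25;python3 -c "
from h import *
to((.4984,-.3469,.225),-1.639)"
```

```text
t: 18.73
eef_pos: [0.4379, 0.3295, 0.1456]
ee_rot: [-3.141, 0.0, -1.639]
force: [1.5, 0.4, 1.4]
width: 0.0261
gripper_force: 25.0
t: 19.23
eef_pos: [0.4378, 0.3296, 0.2469]
ee_rot: [-3.141, 0.002, -1.639]
force: [-1.1, 0.4, -1.1]
width: 0.0256
gripper_force: 25.0
shift [ 0.6709 -0.1065  0.0205] turn 2.572603794304129e-05 rows 16.29738958008802 0.00020580830354433033 pose [0.4378 0.3296 0.2469] [-3.1408  0.0023 -1.639 ] F [-1.0546  0.3717 -1.1458] M [ 0.0598 -0.0282  0.0437] q [ 1.0026  0.1354 -0.2396 -0.0004 -1.1934 -1.0706]
```

```bash
python3 nudge.py '[[0,0.03,-0.005,0,0],[0,0.068,-0.011,0,0],[0,0.106,-0.017,0,0],[0,0.144,-0.023,0,0],[0,0.182,-0.029,0,0],[0,0.22,-0.035,0,0],[0,0.258,-0.041,0,0],[0,0.296,-0.047,0,0],[0,0.334,-0.053,0,0],[0,0.372,-0.059,0,0],[0,0.41,-0.065,0,0],[0,0.448,-0.071,0,0],[0,0.486,-0.077,0,0],[0,0.524,-0.083,0,0],[0,0.562,-0.089,0,0],[0,0.6,-0.095,0,0],[0,0.638,-0.101,0,0],[0,0.66,-0.105,0,0],[0,0.671,-0.1065,0,0],[0,0.671,-0.1065,0,0]]' 25
python3 nudge.py '[[0,0,0,0,0],[0,0,0,0,0],[0,0,0,0,0]]'; python3 -c "
from h import *
to((.4984,-.3469,.128),-1.639)"
```

```text
t: 20.9
eef_pos: [0.4974, -0.349, 0.2432]
ee_rot: [3.138, 0.001, -1.642]
force: [1.0, -0.1, -0.9]
width: 0.0259
gripper_force: 25.0
t: 21.15
eef_pos: [0.4984, -0.3461, 0.2455]
ee_rot: [3.141, 0.0, -1.638]
force: [-0.3, -0.2, -1.0]
width: 0.026
gripper_force: 25.0
shift [ 0.0009 -0.0001  0.1175] turn 0.0014363890325483908 rows 2.8181451068343373 0.011491112260387126 pose [ 0.4984 -0.3461  0.2455] [ 3.1414  0.0004 -1.6376] F [-0.3439 -0.2485 -0.9912] M [ 0.0423 -0.0722  0.0116] q [-0.2855  0.2362 -0.1164 -0.0003 -1.2185  0.2189]
```

```bash
python3 nudge.py '[[0,0.001,0,0.02,0],[0,0.001,0,0.04,0],[0,0.001,0,0.055,0],[0,0.001,0,0.06,0],[0,0.001,0,0.06,0]]' 25;python3 nudge.py '[[0,0,0,0.015,0],[0,0,0,0.03,0],[0,0,0,0.045,0],[0,0,0,0.052,0],[0,0,0,0.055,0],[0,0,0,0.055,0],[0,0,0,0.055,0]]' 25
```

```text
t: 21.57
eef_pos: [0.4979, -0.3471, 0.1846]
ee_rot: [3.14, 0.001, -1.638]
force: [-0.7, 0.5, -1.7]
width: 0.0259
gripper_force: 25.0
t: 22.15
eef_pos: [0.4991, -0.3485, 0.1317]
ee_rot: [-3.14, -0.001, -1.638]
force: [-0.4, -0.6, -0.9]
width: 0.0263
gripper_force: 25.0
```

```bash
python3 nudge.py '[[0,0,0,0.002,0],[0,0,0,0.004,0],[0,0,0,0.005,0],[0,0,0,0.005,0],[0,0,0,0.005,0]]' 25;python3 nudge.py '[[0,0,0,0.001,0],[0,0,0,0.0015,0],[0,0,0,0.0015,0]]' 25
```

```text
t: 22.57
eef_pos: [0.4984, -0.3483, 0.1256]
ee_rot: [3.142, -0.0, -1.639]
force: [0.2, -0.7, -0.5]
width: 0.0255
gripper_force: 25.0
t: 22.82
eef_pos: [0.4986, -0.3484, 0.1245]
ee_rot: [-3.141, -0.0, -1.639]
force: [-1.5, 0.7, 2.5]
width: 0.0257
gripper_force: 25.0
```

```bash
python3 nudge.py '[[0.06,0,0,0,0],[0.06,0,0,0,0],[0.06,0,0,0,0],[0.06,0,0,0,0],[0.06,0,0,-0.03,0],[0.06,0,0,-0.06,0],[0.06,0,0,-0.1,0],[0.06,-0.03,0,-0.13,0],[0.06,-0.07,0,-0.13,0],[0.06,-0.11,0,-0.13,0],[0.06,-0.15,0,-0.13,0],[0.06,-0.19,0,-0.13,0],[0.06,-0.23,0,-0.13,0],[0.06,-0.25,0,-0.13,0],[0.06,-0.25,0,-0.13,0],[0.06,-0.25,0,-0.13,0]]' 25
python3 - <<'E'
from h import *
for n,(y,x) in(("scene",(100,170)),("top",(190,345))):
    f=vision.grab_frame(n)[:,:,::-1];cv2.imwrite(f"pics/{n}_raw9.png",f);r=cv2.imread(f"pics/{n}_raw0.png")
    h,w=70,62
    A=[cv2.cvtColor(np.ascontiguousarray(i[y:y+h,x:x+w]),cv2.COLOR_BGR2GRAY) for i in(r,f)]
    for i in A:
        m=(i<45 if n=="top" else i<70).astype(np.uint8);k,l,st,c=cv2.connectedComponentsWithStats(m)
        j=np.argsort(-st[1:,4])[:3]+1;print(n,[(st[q].tolist(),c[q].round(1).tolist()) for q in j])
print(arm.get_state()["force"],arm.get_state()["width"])
E
```

```text
t: 24.15
eef_pos: [0.5155, -0.0978, 0.2543]
ee_rot: [-3.141, 0.0, -1.636]
force: [0.2, -1.4, 0.3]
width: 0.0604
gripper_force: 0.0
scene [([24, 15, 15, 20, 202], [30.3, 25.8]), ([17, 39, 1, 3, 3], [17.0, 40.0]), ([51, 34, 1, 1, 1], [51.0, 34.0])]
scene [([24, 14, 15, 21, 201], [29.9, 25.9]), ([55, 0, 7, 4, 17], [58.8, 0.9]), ([48, 0, 4, 5, 15], [49.6, 1.7])]
top [([24, 16, 19, 18, 226], [32.2, 24.7]), ([6, 13, 7, 29, 172], [9.3, 27.8])]
top [([26, 16, 16, 17, 189], [32.6, 24.3])]
[-0.2968  0.0846 -0.65  ] 0.05984766710388574
```

Before and after, the pen appears in the same place in both views to within about 0.5 px. It is upright and seated, and the arm is clear, so I'm handing in.

```bash
python3 -c "
from station import arm, vision, job_done
print(job_done())"
```

```text
the job is handed in; nothing more can be done
None
```

I turned the T-handle to its stop, pressed the tester on the earth block, door and warmer studs in that order at about 3–5 N each, hung it back in its stand and handed in at about 24 s; no verdict was returned, and I did not measure the bystanders.

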